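Set the bench magnifier over the sample cup

TASK

The lens of the telescoping magnifier stands between the sample cup with the red lid and the dropper bottle. Press in the sprung button on the side of the tube, slide the tube until the button pops out in the next hole and the lens is above the sample cup, and let go. Leave the cup and the dropper bottle standing where they are.

Things in the scene. Friction and masses are not known exactly. Their poses are not given: they have to be found in the camera images.
- stand: Fixed stand of the bench magnifier: dark foot plate 100 x 120 mm, 15 mm high, a post and a black clamp head (34 mm along y, top 133 mm up). Origin on the worktop under the post, z up. From the head a steel inner tube runs level along the stand's +y, axis 110 mm above the worktop; it does not move. A black clamp knob is on the head's +x side; the button is on the tube's -x side.
- tube_axis (a point): Fixed point on the axis of the tubes, just behind the button: 160 mm from the post along the stand's +y, 110 mm above the worktop. Axes as the stand's: y along the tubes towards the lens, x level across them, z up.
- button_tip (a point): Domed end of the steel snap button (14 mm in diameter), which belongs to the inner tube and so does not move along it. Popped out, it stands 8 mm proud of the outer tube's -x side, at mid-height of the tube. Axes as the stand's.
- button (a joint): How far the button is pressed in along the stand's +x (m): 0 popped out, 0.008 flush with the outer tube's side, at most 0.0115. Spring 1.6 N when out, 5 N when flush. Flush frees the tube: the dome rides in under the wall as the tube is slid (some 10 N for the first 10 mm, then about 4 N), stays hidden until the next hole comes over it, then pops out and locks the tube.
- boom (a joint): Position of the sliding outer tube (m), + towards the lens end (longer). It starts at 0, locked in the middle one of its three holes; the others lock at -0.050 and +0.050 (play about 1.5 mm); end stops at -0.056 and +0.056.
- lens (a point): Centre of the round magnifier lens on the end of the outer tube: black ring 84 mm in diameter, 14 mm thick, level, 110 mm above the worktop and 137 mm from the middle of the outer tube. Axes as the stand's.
- cup_mid (a point): Centre (33 mm up) of the sample cup, a clear cup with a red screw lid, 47 mm in diameter, 66 mm high, loose on the worktop. It stands below the line of the tube, under the place where the lens comes in either the longest or the shortest hole (within about 10 mm).
- dropper_mid (a point): Centre (34 mm up) of a small white dropper bottle, 26 mm in diameter, 68 mm high, loose, standing under the other of those two places.
- tube_mid (a point): Middle of the sliding outer tube, on its axis: plain aluminium square tube 150 mm long, 32 mm wide across the stand's x, 34 mm high, with three 17 mm holes 50 mm apart in its -x side, the middle one at this point. Its top and both sides are free: it can be pinched from above with one finger on the button and the other on the opposite side. Axes as the stand's.
There are look-alikes about, which are no part of the job. What is shaped like the part that bears dropper_mid but black or orange is not meant.

How it is judged:
On the way:
1. the button is pressed in until about flush with the tube (value of joint button above 0.006 m), for 0.1 s.
At the end, for the whole second after the job is handed in: The button has popped out fully in the hole at the cup's end (pressed in less than 2 mm), the lens centre is within 25 mm of the cup's centre seen from above, the tube is at rest, and cup and dropper bottle stand upright within 15 mm of where they were (value of joint button below 0.002 m and horizontal distance between lens and cup_mid below 0.025 m and velocity of joint boom between -0.01 and 0.01 m/s and angle between each of cup_mid, dropper_mid's own z axis and vertical below 0.1 rad and distance of each of cup_mid, dropper_mid from where it was at the start of the episode below 0.015 m); the robot touches nothing.
It fails at once if the sample cup or the dropper bottle is pushed more than 30 mm (distance of any of cup_mid, dropper_mid from where it was at the start of the episode above 0.03 m).
It also fails if it takes over 32 s, if anything falls off the work surface, if the arm or the gripper's body presses on something with over 40 N, if the wrist force passes 120 N, or if a joint passes its speed limit or range.

ROBOT

A 6-joint arm with a two-finger parallel gripper is mounted at the origin on a cart in front of the work surface, level with it; the furniture and walls round the work are solid. World frame = base frame: x ahead of the robot, y to its left, z up, the work surface at z = 0. Lengths are in m, angles in rad, forces in N, time in s.
With the tool pointing down it reaches from about 0.25 to 0.775 m from the base axis. Payload 4 kg.
Tool frame: the origin (TCP) lies midway between the tips of the shut fingers; the grasp point (between the pads) lies 19 mm behind it (robot.tcp_to_grasp is the distance from the TCP to the grasp point, in m); z points along the fingers, y is the line along which they close (so a half turn about z gives the same grasp; the last joint's range is limited). The gripper opens to 94 mm and grips with 3 to 60 N. Pads are 16 mm wide; open, the fingers measure 119 mm over their backs; the gripper's body (75 mm by 177 mm) begins 78 mm behind the grasp point.
Start: joints at [-1.308, 0.087, 1.371, -0, 1.684, -0.103], TCP at [0.197, -0.514, 0.206] pointing down, gripper open.
Joint ranges: [-3.1, 3.1], [-0.76, 2.03], [0.27, 2.55], [-1.08, 4.22], [0.17, 2.65], [-2.57, 2.57]. Speed limits (rad/s): [2.79, 2.79, 3.14, 3.14, 3.14, 3.14].

INTERFACE

Orientations are given as [roll, pitch, yaw] about the fixed x, y, z axes, in that order (R = Rz(yaw) Ry(pitch) Rx(roll)).
In Python, from bench import robot, viewer gives the robot as it stands. The module is installed in compiled form; this text tells all that it offers.
- The arm moves only by the shell command python3 -m handwheel 'ROWS' [OPENING]. ROWS is JSON, a list of rows, each a list of 6 numbers: the shift along the tool's x, y, z in units of 0.2 m (1.0 is 0.2 m), then the turn, a rotation vector about the tool's x, y, z in units of 30 degrees (1.0 is 30 degrees). In form: [[x, y, z, wx, wy, wz], ...]. A call has 1 to 10 rows; each row is the pose to reach, as a shift and turn from the pose commanded when the call began, along the tool's axes at that moment; what a row does not reach only later rows make up. A row lasts 1/12 s, in which the tool goes at most 41.7 mm and 7.16 degrees, less where a joint would pass 70% of its speed; a pose out of reach is approached as far as the arm can. A call with a number of a shift or a turn outside -1 to 1 is refused whole. A call with a gripper value outside its range is refused whole. OPENING is the gripper's target within -1 to 1 (shut at 1, half-way at 0, fully open at -1), set as the call begins (- or left out, the last holds). The fingers move at their own pace and stop on an object; the grip force is fixed at half the most. Time passes only in rows, so rows that repeat a pose let the fingers close. It gives the time, the measured TCP pose, the force, the opening and the grip force at its end, in the units of the state.
- robot.get_obs(): the state, without advancing time (a new reading comes with each control period).
- viewer.snapshot(name): name is "scene" or "top" or "wrist"; returns the picture (400x640x3 uint8, red, green, blue); there is no depth.
- viewer.calibration(name): a dict with "fx", "fy", "cx", "cy" (pixels), "k1" (the pictures are not rectified: a ray, as slopes to the right and down, at radius r is drawn at 1 + k1 r^2 times it, then the intrinsics apply), "R" (3x3) and "t" (3): a world point X has camera coordinates R X + t. Camera axes: x right, y down, z forward; pixel columns grow to the right and rows downward; lengths in m; the calibration is good to about 2 mm. A picture is of the moment at which its call begins: read the wrist's pose just before it. calibration takes no time and is no camera call; for the wrist camera it gives the pose at the moment of the call.
- robot.close_job(): hands the job in; it is judged then, once.
The state is a dict: "time": time; "joint_positions": joint angles; "qvel": joint speeds; "joint_torque": joint torques, N m; "tool_pos": TCP position; "ee_rot": TCP orientation; "wrist_force": force on the tool from outside, world axes, zero at the start; "wrist_torque": the same for the moment, N m; "width": finger opening in m; "finger_force": force on a finger pad.
Only numpy, scipy, OpenCV 4.12 (cv2) and the standard library are available. Lean on these libraries where they do the work, as an engineer would, in place of code of your own. Each camera call takes 0.05 s, during which the arm holds its last target. There are 200 camera calls.

## Working session

There is one attempt and no reset: what is moved stays moved. The work goes in short steps, Python scripts to look and compute and a shell command to move; the robot and the scene stay as the last step left them, time stands still between calls to the robot, and variables do not carry over. Pictures are saved under pics/ and viewed, at most 10 in all, crops included, and the job is handed in when it is done.

```bash
mkdir -p pics; python3 - <<'E'
from bench import robot, viewer
import cv2
for n in("scene","top"):
    cv2.imwrite(f"pics/{n}0.png",viewer.snapshot(n)[:,:,::-1])
    c=viewer.calibration(n);print(n,c)
o=robot.get_obs();print({k:o[k] for k in("time","tool_pos","ee_rot","width")})
E
```

```text
scene {'fx': 412.4605268832458, 'fy': 412.4605268832458, 'cx': 316.05043913557637, 'cy': 196.295744488396, 'k1': -0.010256996750308705, 'R': array([[-0.46268578, -0.88633311, -0.01831645],
       [-0.58483186,  0.32069253, -0.74506912],
       [ 0.66625338, -0.33402085, -0.66673571]]), 't': array([0.24776637, 0.35758447, 0.60551998])}
top {'fx': 467.1637142552535, 'fy': 467.1637142552535, 'cx': 317.3702140417061, 'cy': 203.86578117553958, 'k1': -0.09765598873992716, 'R': array([[ 0.02477397, -0.99930783, -0.02775074],
       [-0.99408485, -0.02168925, -0.10641843],
       [ 0.10574288,  0.03022299, -0.99393411]]), 't': array([0.03459373, 0.47594678, 1.07808528])}
{'time': 0.1, 'tool_pos': array([ 0.19659839, -0.51313435,  0.2044518 ]), 'ee_rot': array([-3.13964847e+00, -1.65486538e-04,  3.65828070e-01]), 'width': 0.09413553915639658}
```

View pics/scene0.png

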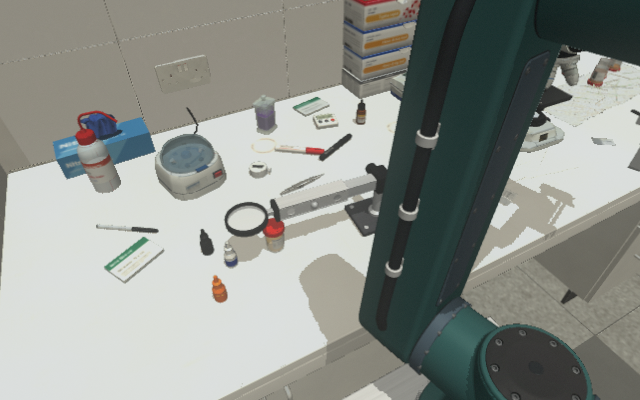

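View pics/top0.png

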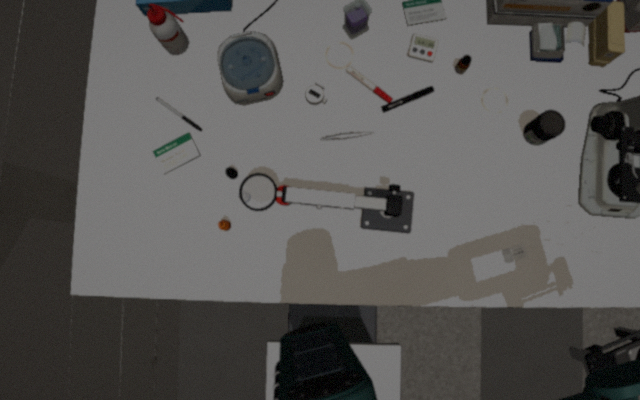

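The cup with the red lid (scene 274,235) stands on the stand side of the lens, so the shortest hole is the target and the tube must slide towards the stand. There are three bottle shapes: white (scene 231,254), black (206,242) and orange (219,288). The white one fits the description, under the far lens place. In the top view the lens is at (258,192), the tube runs (285,195)–(357,200), the button is near (319,206) and the head near (393,200).

```bash
cat >h.py <<'E'
import numpy as np, cv2
from bench import robot, viewer
def ray(c,p,z):
    K=np.array([[c["fx"],0,c["cx"]],[0,c["fy"],c["cy"]],[0,0,1]])
    u=cv2.undistortPoints(np.array([[p]],float),K,np.array([c["k1"],0,0,0,0.]))[0,0]
    d=c["R"].T@np.array([*u,1]); o=-c["R"].T@c["t"]
    return o+d*(z-o[2])/d[2]
def proj(c,X):
    q=c["R"]@np.array(X)+c["t"]; s=q[:2]/q[2]; s=s*(1+c["k1"]*(s@s))
    return s*[c["fx"],c["fy"]]+[c["cx"],c["cy"]]
E
python3 - <<'E'
from h import *
t=viewer.calibration("top");s=viewer.calibration("scene")
L=ray(t,(258.5,192),.11);H=ray(t,(394,199),.13)
print("lens",L,ray(s,(246,219),.11),"head",H,np.hypot(*(L-H)[:2]))
print("button top",ray(t,(319.5,207),.11),"cup scene lid",ray(s,(274,227),.066),"drop",ray(s,(231,243),.068))
for a in((285,187),(285,205),(357,193),(357,209)):print(ray(t,a,.127))
a=cv2.imread("pics/top0.png")[160:240,210:420];b=cv2.imread("pics/scene0.png")[190:310,190:350]
cv2.imwrite("pics/c1.png",np.vstack([cv2.resize(cv2.convertScaleAbs(a,alpha=1.5),(780,297),interpolation=2),cv2.resize(b,(400,300)).__class__ and cv2.copyMakeBorder(cv2.resize(b,(400,300)),0,0,0,380,0)]))
E
```

```text
lens [0.48947408 0.17325772 0.11      ] [0.49143603 0.17433241 0.11      ] head [ 0.47796357 -0.12102697  0.13      ] 0.2945097124228544
button top [0.45929374 0.03830296 0.11      ] cup scene lid [0.48638822 0.12148268 0.066     ] drop [0.48487635 0.21397983 0.068     ]
[0.49934165 0.11341145 0.127     ]
[0.46028341 0.1121451  0.127     ]
[ 0.48956838 -0.04192602  0.127     ]
[ 0.45506079 -0.04246663  0.127     ]
```

View pics/c1.png

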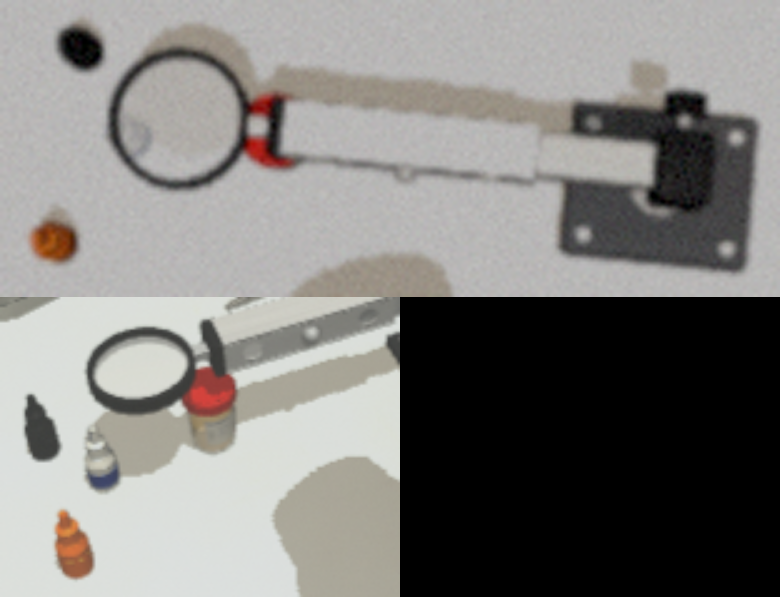

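The crop confirms it. The red-lidded cup is partly under the tube's end cap, the white dropper with the blue label is under the far lens place, and the black and orange bottles are look-alikes. The button is at top-view px (318.8, 206.6), which gives a tube-axis point of about (0.483, 0.038). I'll set out.

```bash
cat >>h.py <<'E'
from scipy.spatial.transform import Rotation as Ro
def delta(pos,yaw):
    o=robot.get_obs();R=Ro.from_euler("xyz",o["ee_rot"]);T=Ro.from_euler("xyz",[np.pi,0,yaw])
    print(round(o["time"],2),o["tool_pos"].round(4),o["ee_rot"].round(3),"units",(R.inv().apply(np.array(pos)-o["tool_pos"])/.2).round(3),(np.degrees((R.inv()*T).as_rotvec())/30).round(3))
E
R='[1,-0.88,0,0,0,-1]'
python3 -m handwheel '[[1,-0.88,0,0,0,-1],[1,-0.88,0,0,0,-1],[1,-0.88,0,0,0,-1],[1,-0.88,0,0,0,-1],[1,-0.88,0,0,0,-1],[1,-0.88,0,0,0,-1],[1,-0.88,0,0,0,-1],[1,-0.88,0,0,0,-1]]' -1
python3 -c "
from h import *
delta([.483,.0375,.2],1.527)"
```

```text
time: 0.77
tool_pos: [0.3217, -0.2746, 0.2054]
ee_rot: [3.142, -0.001, 0.895]
wrist_force: [0.2, 0.7, -0.2]
width: 0.0938
finger_force: 0.0
0.77 [ 0.3217 -0.2746  0.2054] [ 3.142e+00 -1.000e-03  8.950e-01] units [ 1.722 -0.347  0.029] [ 1.000e-03 -2.000e-03 -1.207e+00]
```

```bash
python3 -m handwheel '[[0.9,-0.17,0,0,0,-0.6],[0.9,-0.17,0,0,0,-0.6],[0.9,-0.17,0,0,0,-0.6],[0.9,-0.17,0,0,0,-0.6],[0.9,-0.17,0,0,0,-0.6],[0.9,-0.17,0,0,0,-0.6]]'
python3 -c "
from h import *
delta([.483,.0375,.2],1.527)"
```

```text
time: 1.27
tool_pos: [0.4085, -0.1146, 0.205]
ee_rot: [-3.141, -0.001, 1.208]
wrist_force: [0.1, -0.4, -0.4]
width: 0.0939
finger_force: 0.0
1.27 [ 0.4085 -0.1146  0.205 ] [-3.141e+00 -1.000e-03  1.208e+00] units [0.843 0.079 0.025] [-0.001 -0.001 -0.609]
```

```bash
python3 -m handwheel '[[0.84,0.08,0.02,0,0,-0.61],[0.84,0.08,0.02,0,0,-0.61],[0.84,0.08,0.02,0,0,-0.61],[0.84,0.08,0.02,0,0,-0.61],[0.84,0.08,0.02,0,0,-0.61],[0.84,0.08,0.02,0,0,-0.61],[0.84,0.08,0.02,0,0,-0.61],[0.84,0.08,0.02,0,0,-0.61]]'
python3 - <<'E'
from h import *
delta([.483,.0375,.2],1.527)
c=viewer.calibration("wrist");im=viewer.snapshot("wrist")
np.save("w1.npy",np.r_[c["R"].ravel(),c["t"],c["fx"],c["fy"],c["cx"],c["cy"],c["k1"]])
cv2.imwrite("pics/w1.png",im[:,:,::-1])
print(proj(c,(.483,.0375,.127)),proj(c,(.459,.0385,.11)),proj(c,(.49,.1738,.11)))
E
```

```text
time: 1.93
tool_pos: [0.4825, 0.0324, 0.2013]
ee_rot: [-3.141, 0.001, 1.52]
wrist_force: [-0.2, 0.1, 0.1]
width: 0.0941
finger_force: 0.0
1.93 [0.4825 0.0324 0.2013] [-3.141e+00  1.000e-03  1.520e+00] units [0.026 0.001 0.007] [-0.001  0.002 -0.013]
[316.42062985 202.50577832] [287.31592206 197.33701915] [316.70246879  17.91782644]
```

View pics/w1.png

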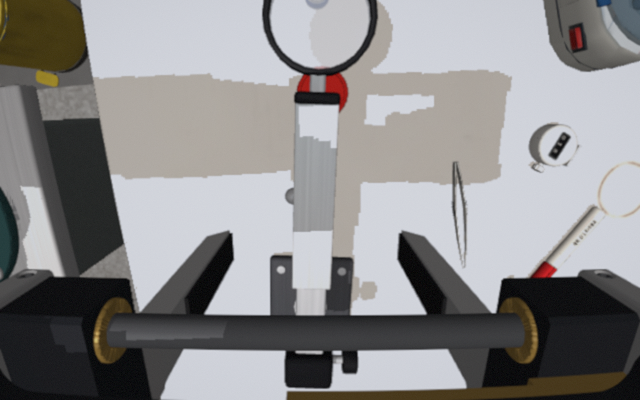

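The wrist view shows the tube from (297–338, 100) to (292–330, 288), with the button at (290,196), close to the predicted (287,197).

```bash
python3 - <<'E'
from h import *
a=np.load("w1.npy");c=dict(R=a[:9].reshape(3,3),t=a[9:12],**dict(zip(("fx","fy","cx","cy","k1"),a[12:])))
for p in((297,105),(338,105),(292,287),(330,287)):print(ray(c,p,.127))
print(ray(c,(290,196),.11),ray(c,(320.5,19),.11))
E
```

```text
[0.47252385 0.11153625 0.127     ]
[0.5022756  0.11005082 0.127     ]
[ 0.45895322 -0.034795    0.127     ]
[ 0.49075987 -0.03637896  0.127     ]
[0.46129875 0.03952661 0.11      ] [0.49276264 0.17291139 0.11      ]
```

Wrist edges give the tube direction as about -4.9° (tool yaw 1.487), with the centre near (0.482, 0.039). I'll correct for that and descend.

```bash
python3 -c "
from h import *
delta([.482,.0392,.091],1.487)"
```

```text
1.98 [0.4825 0.0324 0.2015] [-3.142e+00  1.000e-03  1.520e+00] units [ 0.034 -0.004  0.552] [-0.     0.002  0.063]
```

```bash
python3 -m handwheel '[[0.034,-0.004,0.1,0,0,0.063],[0.034,-0.004,0.25,0,0,0.063],[0.034,-0.004,0.4,0,0,0.063],[0.034,-0.004,0.5,0,0,0.063],[0.034,-0.004,0.55,0,0,0.063],[0.034,-0.004,0.55,0,0,0.063],[0.034,-0.004,0.55,0,0,0.063]]'
python3 - <<'E'
from h import *
delta([.482,.0392,.091],1.487)
c=viewer.calibration("wrist");im=viewer.snapshot("wrist")
cv2.imwrite("pics/w2.png",im[:,:,::-1])
print(proj(c,(.458,.0392,.11)))
E
```

```text
time: 2.57
tool_pos: [0.4825, 0.0404, 0.0921]
ee_rot: [3.141, 0.0, 1.488]
wrist_force: [0.5, 0.3, -0.9]
width: 0.0942
finger_force: 0.0
2.57 [0.4825 0.0404 0.0921] [3.141 0.    1.488] units [-0.006 -0.002  0.005] [0.001 0.    0.003]
[270.11357926 264.25795569]
```

View pics/w2.png

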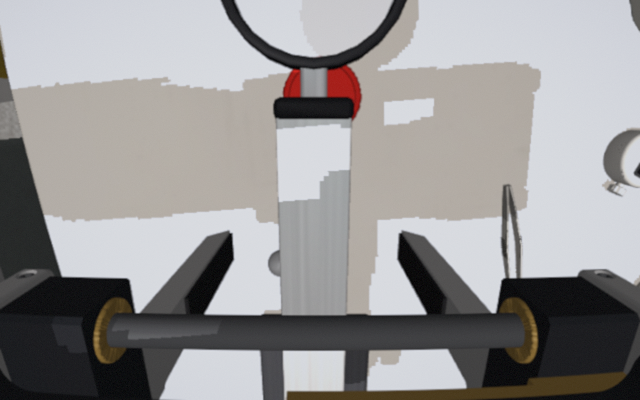

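The button dome is at (274,263) with its tip at column 269, matching the prediction (270,264). The tube is upright in the picture and centred. I'll close the gripper.

```bash
python3 -m handwheel '[[-0.006,-0.002,0.005,0,0,0],[-0.006,-0.002,0.005,0,0,0],[-0.006,-0.002,0.005,0,0,0],[-0.006,-0.002,0.005,0,0,0],[-0.006,-0.002,0.005,0,0,0],[-0.006,-0.002,0.005,0,0,0],[-0.006,-0.002,0.005,0,0,0],[-0.006,-0.002,0.005,0,0,0],[-0.006,-0.002,0.005,0,0,0],[-0.006,-0.002,0.005,0,0,0]]' 1
```

```text
time: 3.45
tool_pos: [0.4816, 0.0403, 0.0903]
ee_rot: [-3.141, 0.0, 1.49]
wrist_force: [-4.6, 1.7, 2.6]
width: 0.032
finger_force: 30.0
```

Width is 32 mm, so the button is flush. I'll slide the tube towards the stand.

```bash
python3 -m handwheel '[[-0.02,0,0,0,0,0],[-0.04,0,0,0,0,0],[-0.06,0,0,0,0,0],[-0.09,0,0,0,0,0],[-0.12,0,0,0,0,0],[-0.15,0,0,0,0,0],[-0.18,0,0,0,0,0],[-0.2,0,0,0,0,0],[-0.22,0,0,0,0,0],[-0.23,0,0,0,0,0]]'
python3 -m handwheel '[[-0.01,0,0,0,0,0],[-0.02,0,0,0,0,0],[-0.02,0,0,0,0,0],[-0.02,0,0,0,0,0]]'
```

```text
time: 4.28
tool_pos: [0.4779, -0.0053, 0.0903]
ee_rot: [-3.141, -0.002, 1.49]
wrist_force: [-1.2, 3.1, -1.0]
width: 0.0317
finger_force: 30.0
time: 4.62
tool_pos: [0.4775, -0.01, 0.0903]
ee_rot: [-3.141, 0.001, 1.49]
wrist_force: [-2.9, 1.2, -0.1]
width: 0.0317
finger_force: 30.0
```

```bash
python3 -m handwheel '[[-0.008,0,0,0,0,0],[-0.015,0,0,0,0,0],[-0.015,0,0,0,0,0],[-0.015,0,0,0,0,0]]'
python3 - <<'E'
from h import *
s=viewer.snapshot("scene");cv2.imwrite("pics/s2.png",cv2.resize(s[150:300,190:430,::-1],(800,500),interpolation=2))
E
```

```text
time: 4.95
tool_pos: [0.4773, -0.0112, 0.0903]
ee_rot: [-3.141, -0.003, 1.49]
wrist_force: [-2.9, 6.5, -0.6]
width: 0.032
finger_force: 30.0
```

View pics/s2.png

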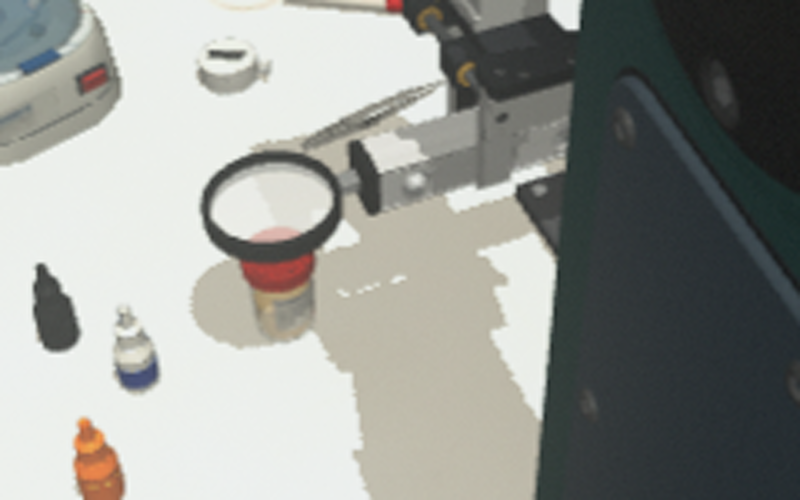

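The dome shows bright and proud in the end hole at crop (415,182), the push is now blocked at about 6.5 N, and the lens is over the cup. I'll ease back, release and rise.

```bash
python3 -m handwheel '[[0.01,0,0,0,0,0],[0.01,0,0,0,0,0],[0.01,0,0,0,0,0],[0.01,0,0,0,0,0],[0.01,0,0,0,0,0],[0.01,0,0,0,0,0],[0.01,0,0,0,0,0],[0.01,0,0,0,0,0]]' -1
python3 -m handwheel '[[0,0,-0.1,0,0,0],[0,0,-0.25,0,0,0],[0,0,-0.4,0,0,0],[0,0,-0.55,0,0,0],[0,0,-0.7,0,0,0],[0,0,-0.7,0,0,0],[0,0,-0.7,0,0,0],[0,0,-0.7,0,0,0]]'
python3 - <<'E'
from h import *
c=viewer.calibration("wrist");w=viewer.snapshot("wrist");s=viewer.snapshot("scene")[150:300,190:430]
cv2.imwrite("pics/f.png",np.vstack([cv2.resize(w,(480,300)),cv2.resize(s,(480,300))])[:,:,::-1])
print(proj(c,(.458,.0392,.11)))
E
```

```text
time: 5.67
tool_pos: [0.4777, -0.0108, 0.0905]
ee_rot: [3.141, 0.0, 1.49]
wrist_force: [-0.9, -0.3, -0.8]
width: 0.0817
finger_force: 0.0
time: 6.33
tool_pos: [0.4773, -0.0106, 0.2296]
ee_rot: [-3.14, 0.0, 1.49]
wrist_force: [-0.3, -0.3, -1.4]
width: 0.0938
finger_force: 0.0
[289.47785176 141.72773025]
```

View pics/f.png

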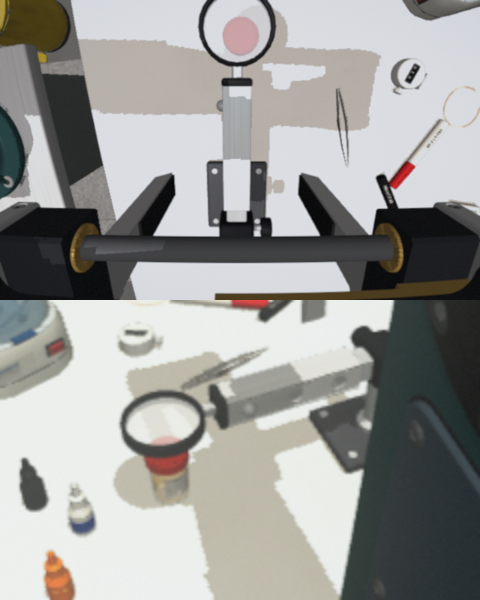

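The button is out in the end hole (wrist view 219,105), the lens is above the red lid, both vessels are standing, and the arm is clear of everything. I'll hand it in.

```bash
python3 -c "
from bench import robot
print(robot.close_job())"
```

```text
the job is handed in; nothing more can be done
None
```

The job is handed in at about 6.4 s of 32 s: the button has popped out in the shortest hole, the lens is over the red-lidded cup, and the cup and dropper bottle still look upright and in place (no verdict was returned).

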